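# Index the drill guide over the undrilled board

## Task

Two boards sit in the drilling jig on the bench: one already has its dowel hole, the other has only a pencilled cross. Unlock the sliding drill guide by turning its bar knob clockwise until it clicks round to the end, then slide the guide along the rail to the undrilled board until its spring ball drops into the index notch, with the drill bush over the cross. Finish while still firmly holding the guide at that notch, ready for drilling, and leave the dowel and the pencil in front of the jig where they lie.

Things in the scene. Friction and masses are not known exactly. Their poses are not given: they have to be found in the camera images.
- jig: drilling jig fixed on the bench: plywood base 205 x 420 x 18 mm, aluminium rail 36 mm wide (top 52 mm up) along its far side, centre line at x = +38 mm. Origin: centre of the base's underside; +y along the rail to the robot's left, +x away from the robot, z up. Two fixed boards (100 x 160 x 18 mm) lie in front of the rail, left and right; which is which varies.
- guide (a joint): drill guide's position along the rail, m: 0 = parked in the middle (start, locked, up to 2 mm play), grows to the jig's +y, stops at +-0.14. Unlocked, friction is about 1 N. From 10 mm before a notch the spring ball resists by up to about 6 N, from 5 mm on it pulls the guide into the notch with up to 4 N, and it holds it there against about 5 N either way.
- guide_grip (a point): centre of the guide's upright black grip block, at the end of its arm nearest the robot: 24 mm wide along the rail, 30 mm across it, 45 mm tall (66 to 111 mm above the bench, standing on the arm's 50 mm wide nose plate). Axes as the jig's. Pinch it from above, fingers closing along the rail.
- knob_grip (a point): centre of the black lock knob's bar, on its vertical axis, 90 mm above the bench, 115 mm behind the grip block. Bar 48 mm long, 13 thick, 22 tall (79 to 101 mm up), above a 46 mm round steel housing (top 77 mm up). At joint value 0 the bar's length lies 0.27 rad clockwise (from above) of the jig's x axis, so across the rail; at 1.3 along the rail.
- lock_knob (a joint): turn of the lock knob, rad, growing clockwise seen from above: 0 = locked (start: a pin in the rail holds the guide), 1.3 = free (stop). A sprung ball resists with up to about 0.12 N m before the middle and clicks the knob on towards the stop after it; the pin is clear of the rail from 1.1 on.
- bush (a point): lower mouth of the steel drill bush in the guide's arm, on its axis, 43 mm above the bench (33 mm across, bore 17 mm, top 67 mm up), 45 mm behind the grip block. It moves with the guide.
- cross (a point): crossing of the two pencil lines on top of the undrilled board, 36 mm above the bench, on the bush's line of travel. This board's index plate, two steel ridges 10 mm apart, sits on the back of the rail where the guide's ball drops between the ridges exactly when the bush is centred over the cross.
- drilled_hole (a point): centre of the 17 mm hole in the top of the other board, which is already drilled; it has an index plate of its own. Not the target.
- dowel_long: loose: red-brown wooden dowel, 17 mm thick, 132 mm long (along its y), lying on the bench in front of the jig; leave alone. Origin at the centre of its underside.
- pencil: loose: red pencil, 7 mm thick, 142 mm long (along its y), lying on the bench in front of the jig; leave alone. Origin at the centre of its underside.

How it is judged:
On the way:
1. the lock knob has clicked round to its free end (value of joint lock_knob above 1.1 rad), for 0.2 s.
At the end, for the whole second after the job is handed in: The drill bush is within 2.5 mm of the centre of the cross (the spring ball in the notch of the undrilled board's index plate), the guide is still, the lock knob is past 1.1 rad (free), and the fingers still hold the guide with more than 6 N (horizontal distance between bush and cross below 0.0025 m and velocity of joint guide between -0.005 and 0.005 m/s and value of joint lock_knob above 1.1 rad and contact force between the fingers and guide above 6 N); the arm keeps its last pose, push and grip.
It fails at once if the dowel or the pencil was shifted by more than 30 mm (distance of any of dowel_long, pencil from where it was at the start of the episode above 0.03 m).
It also fails if it takes over 51 s, if anything falls off the work surface, if the arm or the gripper's body presses on something with over 40 N, if the wrist force passes 120 N, or if a joint passes its speed limit or range.

## Robot

A 6-joint arm with a two-finger parallel gripper is mounted at the origin on a cart in front of the work surface, level with it; the furniture and walls round the work are solid. World frame = base frame: x ahead of the robot, y to its left, z up, the work surface at z = 0. Lengths are in m, angles in rad, forces in N, time in s.
With the tool pointing down it reaches from about 0.3 to 1 m from the base axis. Payload 5.1 kg.
Tool frame: the origin (TCP) lies on the mounting face of the last link; the fingertips stand 190 mm ahead of it and the grasp point (between the pads) lies 171 mm ahead of it; z points along the fingers, y is the direction in which the jaws open and shut (so a half turn about z gives the same grasp; the last joint's range is limited). The gripper opens to 95 mm and grips with 3 to 60 N. Pads are 20 mm wide; open, the fingers measure 119 mm over their backs; the gripper's body (75 mm by 180 mm) begins 59 mm behind the grasp point.
Start: joints at [-1.332, 0.124, 1.65, -0, 1.367, -0.083], TCP at [0.206, -0.617, 0.405] pointing down, gripper open.
Joint ranges: [-2.61, 2.61], [-1.02, 2.33], [0.03, 2.71], [-1.35, 4.49], [0.32, 2.68], [-2.91, 2.91]. Speed limits (rad/s): [2.57, 2.57, 3.14, 3.14, 3.14, 3.14].

## Interface

Orientations are given as a unit quaternion [w, x, y, z].
In Python, from workcell import arm, imaging gives the robot as it stands.
- The arm moves only by the tool arm_command, never from a script. Its argument "motion" is one flat list of numbers, 6 for each row, row after row: the shift along the tool's x, y, z in mm, then the turn, a rotation vector about the tool's x, y, z in rad. In form: [x, y, z, rx, ry, rz, x, y, z, rx, ry, rz, ...]. A call has 1 to 8 rows; each row shifts and turns the commanded pose from where the row before left it, along the tool's axes as they then stand; what a row does not reach is not made up. A row lasts 1/12 s, in which the tool goes at most 41.7 mm and 7.16 degrees, less where a joint would pass 70% of its speed; a pose out of reach is approached as far as the arm can. A call is refused whole if a number of a shift passes 41.7 or a number of a turn 0.125, either way. A call with a gripper value outside its range is refused whole. "jaw" is the closure, from -1 (fully open) to 1 (shut), set as the call begins (left out, the last holds). The fingers move at their own pace and stop on an object; "newtons" is the grip in N (left out, the last holds). Time passes only in rows, so rows that do not move let the fingers close. It gives the time, the measured TCP pose, the force and the opening at its end, in the units of the state.
- arm.read_state(): the state, without advancing time (a new reading comes with each control period).
- imaging.read_camera(name): name is "side" or "top"; returns the picture (384x512x3 uint8, red, green, blue); there is no depth.
- imaging.get_calibration(name): a dict with "fx", "fy", "cx", "cy" (pixels), "k1" (the pictures are not rectified: a ray, as slopes to the right and down, at radius r is drawn at 1 + k1 r^2 times it, then the intrinsics apply), "R" (3x3) and "t" (3): a world point X has camera coordinates R X + t. Camera axes: x right, y down, z forward; pixel columns grow to the right and rows downward; lengths in m; the calibration is good to about 2 mm. A picture is of the moment at which its call begins. get_calibration takes no time and is no camera call.
- arm.sign_off(): hands the job in, once; it reports no verdict.
The state is a dict: "time_s": time; "joint_pos": joint angles; "qd": joint speeds; "joint_torque": joint torques, N m; "position": TCP position; "ee_rot": TCP orientation; "contact_force": force on the tool from outside, world axes, zero at the start; "ft_torque": the same for the moment, N m; "gripper_width": opening from 0.0 (shut) to 1.0 (fully open).
Only numpy, scipy, OpenCV 4.12 (cv2) and the standard library are available. Lean on these libraries where they do the work, as an engineer would, in place of code of your own. Each camera call takes 0.05 s, during which the arm holds its last target.

## Working session

There is one attempt and no reset: what is moved stays moved. The work goes in short steps, Python scripts to look and compute and a tool call to move; the robot and the scene stay as the last step left them, time stands still between calls to the robot, and variables do not carry over. Pictures are saved under pics/ and viewed, and the job is handed in when it is done.

Besides the shell and the picture viewer there is one more tool, called after "Emit:" as name(argument=value, ...) on one line, values as JSON. arm_command: Moves the arm, as the interface text tells. Its arguments: {"type":"object","properties":{"motion":{"type":"array"},"jaw":{"type":"number"},"newtons":{"type":"number"}},"required":["motion"]}

```bash
mkdir -p pics; ls
python3 - <<'E'
from workcell import arm, imaging
import cv2
for n in("top","side"):
    im=imaging.read_camera(n); cv2.imwrite(f"pics/{n}0.png",im[:,:,::-1])
    print(n,imaging.get_calibration(n))
print(arm.read_state())
E
```

```text
pics
top {'fx': 349.3006915146273, 'fy': 349.3006915146273, 'cx': 252.6686845305575, 'cy': 187.6839353883726, 'k1': 0.03734507111419458, 'R': array([[-0.01898078, -0.99979402,  0.00718706],
       [-0.98006099,  0.01718316, -0.19795251],
       [ 0.19778824, -0.01080105, -0.98018526]]), 't': array([-0.25473084,  0.51024614,  0.83210069])}
side {'fx': 446.5340046786002, 'fy': 446.5340046786002, 'cx': 252.2121712165828, 'cy': 187.72426577929775, 'k1': -0.09716252641718874, 'R': array([[ 9.99560847e-01,  1.69996178e-02,  2.42719367e-02],
       [ 2.96295786e-02, -5.85776835e-01, -8.09930607e-01],
       [ 4.49427514e-04,  8.10294090e-01, -5.86023281e-01]]), 't': array([-0.5034232 , -0.10876322,  1.10326409])}
{'time_s': 0.1, 'joint_pos': array([-1.33160955e+00,  1.24410671e-01,  1.65151046e+00, -2.79352700e-06,
        1.36751073e+00, -8.25984222e-02]), 'qd': array([-0.00035713,  0.00031347, -0.00322247, -0.0004085 ,  0.00031522,
        0.00042559]), 'joint_torque': array([ 5.18831348e-04, -4.18881691e+01, -3.61095500e+01,  7.76602048e-02,
        4.61289345e-02, -6.44936563e-05]), 'position': array([ 0.20548914, -0.61642698,  0.40364451]), 'ee_rot': array([-9.16678289e-04,  9.87084220e-01,  1.60199553e-01, -7.32895286e-05]), 'contact_force': array([-0.05328307, -0.03982838, -0.36591032]), 'ft_torque': array([-0.00310681, -0.05052324, -0.02484889]), 'gripper_width': 1.0002541836697352}
```

View pics/top0.png

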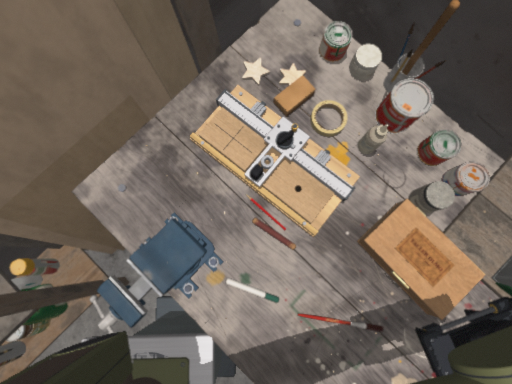

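View pics/side0.png

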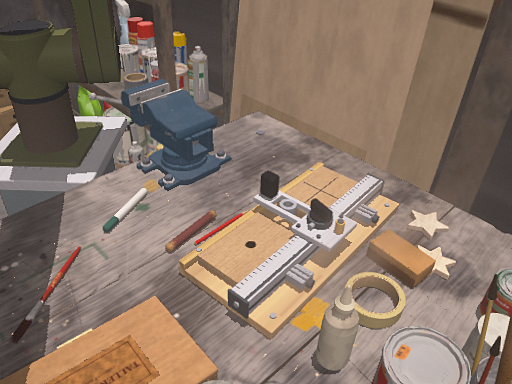

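Run:
```python
import cv2
a=cv2.imread("pics/top0.png")[75:245,180:370]; cv2.imwrite("pics/topz.png",cv2.resize(a,None,fx=4,fy=3.5 and 4,interpolation=cv2.INTER_CUBIC)[:600])
a=cv2.imread("pics/side0.png")[150:340,170:410]; cv2.imwrite("pics/sidez.png",cv2.resize(a,None,fx=3,fy=3,interpolation=cv2.INTER_CUBIC))
```

```text
(no output)
```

View pics/topz.png

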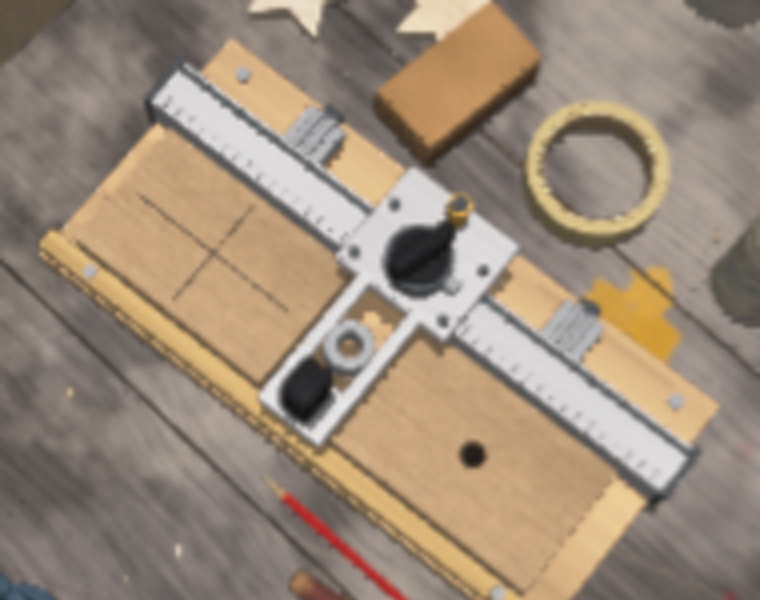

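View pics/sidez.png

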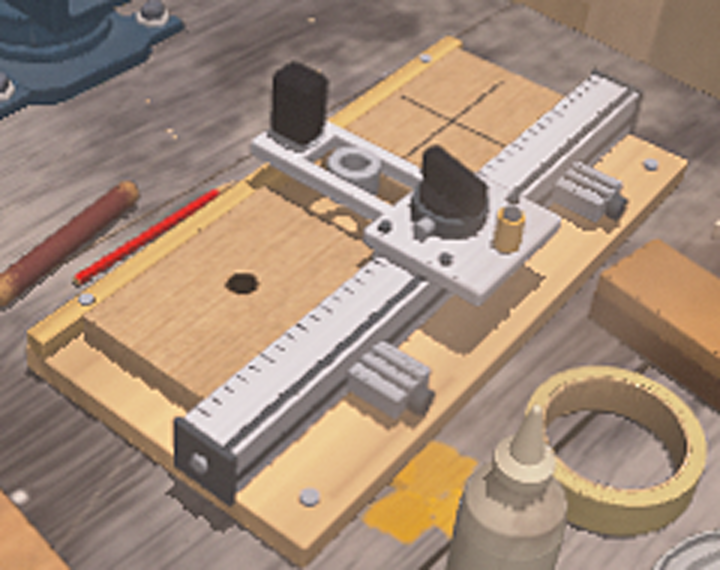

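```bash
cat > h.py <<'E'
import numpy as np, cv2
from workcell import arm, imaging
def ray(n,u,v):
    c=imaging.get_calibration(n); x=(u-c['cx'])/c['fx']; y=(v-c['cy'])/c['fy']
    rd=np.hypot(x,y); r=rd
    for _ in range(20): r=rd/(1+c['k1']*r*r)
    s=r/rd
    R=c['R'];return -R.T@c['t'], R.T@np.array([x*s,y*s,1])
def onz(n,u,v,z):
    o,d=ray(n,u,v); return o+d*(z-o[2])/d[2]
def proj(n,X):
    c=imaging.get_calibration(n); p=c['R']@X+c['t']; x,y=p[:2]/p[2]; f=1+c['k1']*(x*x+y*y)
    return np.array([c['fx']*x*f+c['cx'],c['fy']*y*f+c['cy']])
def tri(a,b):
    (o1,d1),(o2,d2)=ray('top',*a),ray('side',*b)
    A=np.stack([d1,-d2],1); s=np.linalg.lstsq(A,o2-o1,rcond=None)[0]
    p,q=o1+s[0]*d1,o2+s[1]*d2; return (p+q)/2,np.linalg.norm(p-q)
E
cat > m.py <<'E'
from h import *
np.set_printoptions(precision=4,suppress=True)
T=lambda u,v:(180+(u+.5)/4-.5,75+(v+.5)/4-.5)
S=lambda u,v:(170+(u+.5)/3-.5,150+(v+.5)/3-.5)
P={'cross':((213,253),(453,122),.036),'hole':((473,455),(242,284),.036),'bush':((348,346),(354,159),.067)}
Q={}
for k,(a,b,z) in P.items():
    t,s=onz('top',*T(*a),z),onz('side',*S(*b),z); print(k,t,s,tri(T(*a),S(*b))); Q[k]=(t+s)/2
d=Q['cross']-Q['hole']; d/=np.linalg.norm(d); yaw=np.arctan2(-d[0],d[1]); print('yaw',yaw,np.linalg.norm((Q['cross']-Q['hole'])[:2]))
# base edge lines: rail top edges ends z=.052 (far top corners)
for n,F,a,b in(('top',T,(187,65),(694,453)),('top',T,(150,100),(655,490)),('side',S,(183,418),(592,72)),('side',S,(235,445),(635,92))):
    p,q=onz(n,*F(*a),.052),onz(n,*F(*b),.052); e=p-q
    if e[1]<0:e=-e
    print(n,p,q,'yaw',np.arctan2(-e[0],e[1]),np.linalg.norm(e))
x=np.array([np.cos(yaw),np.sin(yaw),0])
g=Q['bush']-.045*x; k=Q['bush']+.07*x
print('grip',g,'knob',k, 'grip top meas',onz('side',*S(300,74),.111),onz('top',*T(308,377),.111),'cross-bush along',(Q['cross']-Q['bush'])@np.array([-x[1],x[0],0]),'across',(Q['cross']-Q['bush'])@x)
for n,s in(('top',4),('side',3)):
    im=cv2.imread(f'pics/{n}z.png')
    for c,zs in((g,(.111,)),(k,(.101,.077)),(Q['bush'],(.067,))):
        for z in zs:
            u=proj(n,np.array([c[0],c[1],z])); o=np.array([180,75] if n=='top' else [170,150])
            cv2.circle(im,tuple(int(i) for i in (u-o+.5)*s),3,(0,0,255),-1)
    cv2.imwrite(f'pics/{n}m.png',im)
E
python3 m.py
```

```text
cross [ 0.6443 -0.2143  0.036 ] [ 0.6464 -0.2119  0.036 ] (array([ 0.6449, -0.2143,  0.0373]), np.float64(0.002121013418672535))
hole [ 0.5049 -0.3806  0.036 ] [ 0.5059 -0.3781  0.036 ] (array([ 0.5052, -0.3803,  0.0378]), np.float64(0.0014412092202347698))
bush [ 0.5703 -0.3004  0.067 ] [ 0.5726 -0.2965  0.067 ] (array([ 0.5709, -0.3001,  0.0694]), np.float64(0.002612775043910705))
yaw -0.6995847124302131 0.21733305146520362
top [ 0.7704 -0.1988  0.052 ] [ 0.5006 -0.5179  0.052 ] yaw -0.701998917343979 0.41792728772457377
top [ 0.7458 -0.1741  0.052 ] [ 0.4773 -0.4917  0.052 ] yaw -0.7018885863762933 0.41585219604000584
side [ 0.4782 -0.4949  0.052 ] [ 0.7476 -0.1691  0.052 ] yaw -0.6909035315319761 0.42278054327711856
side [ 0.5048 -0.5114  0.052 ] [ 0.7732 -0.1923  0.052 ] yaw -0.6993812505381447 0.41695139727148317
grip [ 0.537  -0.2694  0.067 ] knob [ 0.625  -0.3435  0.067 ] grip top meas [ 0.5376 -0.27    0.111 ] [ 0.5392 -0.2737  0.111 ] cross-bush along 0.11289775056178836 across 0.0016006857609734573
```

View pics/topm.png

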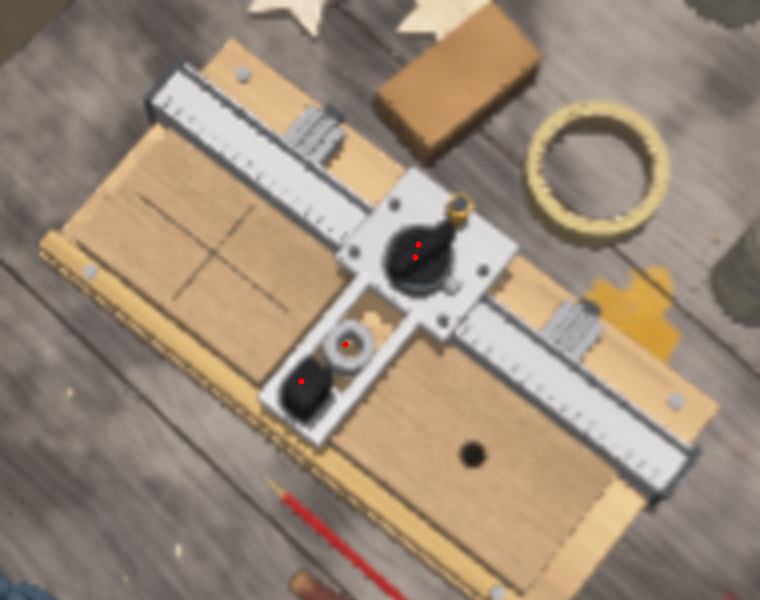

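View pics/sidem.png

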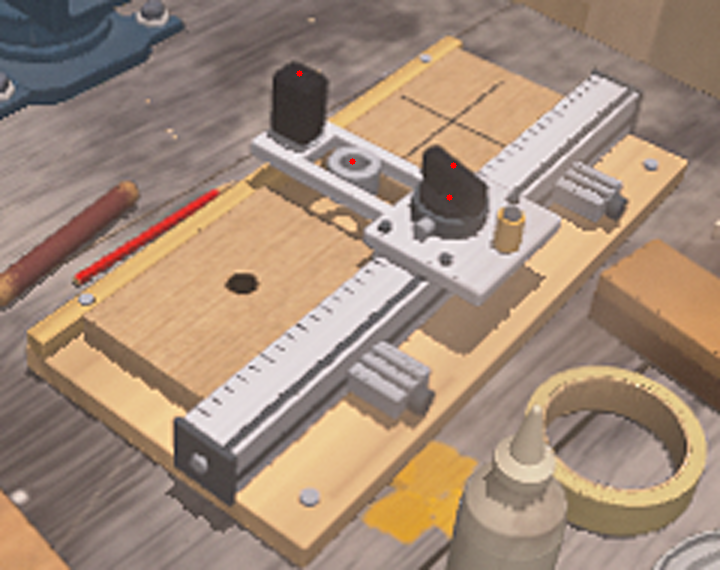

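Emit:
arm_command(motion=[30, -8, 0, 0, 0, 0, 30, -8, 0, 0, 0, 0, 30, -8, 0, 0, 0, 0, 30, -8, 0, 0, 0, 0, 30, -8, 0, 0, 0, 0, 30, -8, 0, 0, 0, 0, 30, -8, 0, 0, 0, 0, 30, -8, 0, 0, 0, 0], jaw=-1)

```text
time_s: 0.77
position: [0.414, -0.4789, 0.4042]
ee_rot: [-0.0, 0.987, 0.16, -0.0]
contact_force: [-0.8, -0.9, 0.4]
gripper_width: 1.004
```

Emit:
arm_command(motion=[30, -8, 0, 0, 0, 0, 30, -8, 0, 0, 0, 0, 30, -8, 0, 0, 0, 0, 30, -8, 0, 0, 0, 0, 30, -8, 0, 0, 0, 0, 30, -8, 0, 0, 0, 0, 30, -8, 0, 0, 0, 0, 30, -8, 0, 0, 0, 0])

```text
time_s: 1.43
position: [0.6215, -0.3423, 0.404]
ee_rot: [-0.0, 0.987, 0.16, -0.0]
contact_force: [-0.1, -0.2, -0.1]
gripper_width: 0.999
```

Emit:
arm_command(motion=[0, 0, 0, 0, 0, -0.12, 0, 0, 0, 0, 0, -0.12, 0, 0, 0, 0, 0, -0.12, 0, 0, 0, 0, 0, -0.12, 0, 0, 0, 0, 0, -0.12, 0, 0, 0, 0, 0, -0.12, 0, 0, 0, 0, 0, -0.12, 0, 0, 0, 0, 0, -0.12])

```text
time_s: 2.1
position: [0.6204, -0.3433, 0.4039]
ee_rot: [-0.001, 0.8, 0.6, -0.0]
contact_force: [-0.7, 0.0, 0.1]
gripper_width: 0.999
```

Emit:
arm_command(motion=[0, 0, 0, 0, 0, -0.12, 0, 0, 0, 0, 0, -0.12, 0, 0, 0, 0, 0, -0.12, 0, 0, 0, 0, 0, -0.12, 0, 0, 0, 0, 0, -0.12, 0, 0, 0, 0, 0, -0.12, 0, 0, 0, 0, 0, -0.12, 0, 0, 0, 0, 0, -0.05])

```text
time_s: 2.77
position: [0.6203, -0.3433, 0.4039]
ee_rot: [-0.001, 0.464, 0.886, 0.0]
contact_force: [-0.1, 0.1, 0.5]
gripper_width: 1.001
```

Emit:
arm_command(motion=[-2.3, 3.4, 10, 0, 0, 0, 0, 0, 20, 0, 0, 0, 0, 0, 20, 0, 0, 0, 0, 0, 20, 0, 0, 0, 0, 0, 20, 0, 0, 0, 0, 0, 0, 0, 0, 0], jaw=-0.2)

```text
time_s: 3.27
position: [0.6232, -0.3424, 0.3075]
ee_rot: [-0.005, 0.467, 0.884, 0.001]
contact_force: [-0.6, 1.0, -1.0]
gripper_width: 0.643
```

```bash
cat > pic.py <<'E'
import sys
from h import *
k=sys.argv[1]
a=imaging.read_camera('top')[:,:,::-1][75:245,180:370]; cv2.imwrite(f'pics/top{k}.png',cv2.resize(a,None,fx=4,fy=4,interpolation=cv2.INTER_CUBIC)[:600])
a=imaging.read_camera('side')[:,:,::-1][140:330,170:410]; cv2.imwrite(f'pics/side{k}.png',cv2.resize(a,None,fx=3,fy=3,interpolation=cv2.INTER_CUBIC))
s=arm.read_state(); q=s['ee_rot']; print(s['time_s'],s['position'],'psi',2*np.arctan2(q[2],q[1]),s['joint_pos'],s['contact_force'],s['ft_torque'],s['gripper_width'])
E
python3 pic.py 1
```

```text
3.3667 [ 0.62432844 -0.34311959  0.31285336] psi 2.1709468754322483 [-5.77833435e-01  3.23436156e-01  1.57460833e+00  1.28826618e-05
  1.24683814e+00 -1.17798810e+00] [0.10067607 0.6013086  1.04139006] [ 0.00059716 -0.1503588   0.03047855] 0.6114667732955271
```

View pics/side1.png

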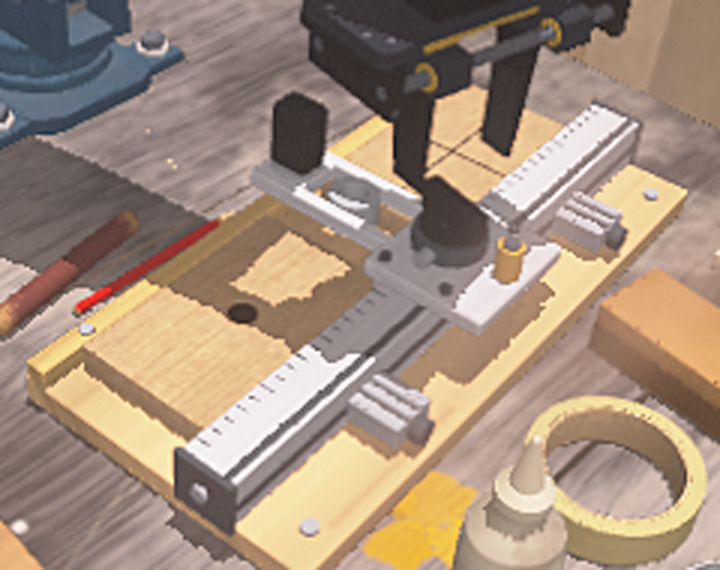

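View pics/top1.png

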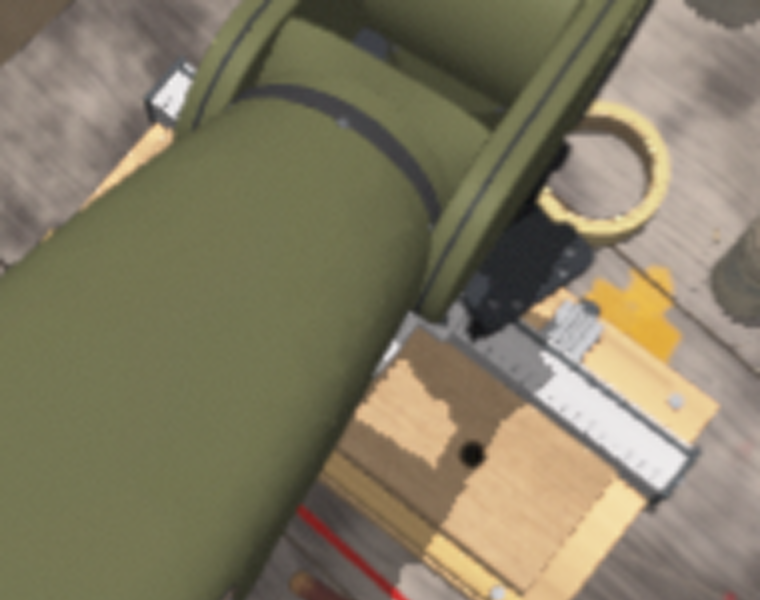

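Emit:
arm_command(motion=[0, 0, 15, 0, 0, 0, 0, 0, 14, 0, 0, 0, 0, 0, 10, 0, 0, 0, 0, 0, 3, 0, 0, 0, 0, 0, 0, 0, 0, 0, 0, 0, 0, 0, 0, 0])

```text
time_s: 3.87
position: [0.6245, -0.3434, 0.2725]
ee_rot: [-0.0, 0.466, 0.885, 0.0]
contact_force: [-0.6, -0.1, 0.3]
gripper_width: 0.598
```

```bash
python3 pic.py 2
```

```text
3.9667 [ 0.62478957 -0.34352692  0.27366845] psi 2.1717627749099 [-5.77954044e-01  3.59630173e-01  1.59865317e+00 -2.46909602e-05
  1.18185275e+00 -1.17891115e+00] [-0.2094726  -0.20125617 -0.87524235] [ 0.01091296 -0.18992627 -0.06833022] 0.6061388288495753
```

View pics/side2.png

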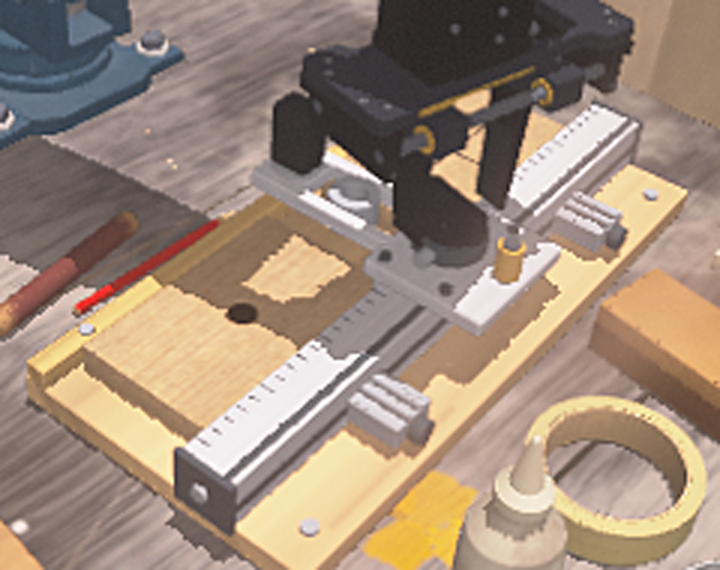

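Emit:
arm_command(motion=[0, 0, 1, 0, 0, 0, 0, 0, 0, 0, 0, 0, 0, 0, 0, 0, 0, 0, 0, 0, 0, 0, 0, 0, 0, 0, 0, 0, 0, 0, 0, 0, 0, 0, 0, 0, 0, 0, 0, 0, 0, 0, 0, 0, 0, 0, 0, 0], jaw=1, newtons=30)

```text
time_s: 4.63
position: [0.6245, -0.3434, 0.2719]
ee_rot: [0.0, 0.466, 0.885, -0.0]
contact_force: [0.0, -0.3, 1.4]
gripper_width: 0.132
```

```bash
cat > st.py <<'E'
from h import *
s=arm.read_state(); q=s['ee_rot']; print(s['time_s'],s['position'],'psi',2*np.arctan2(q[2],q[1]),s['joint_pos'][5],s['contact_force'],s['ft_torque'],s['gripper_width'])
E
python3 st.py
```

```text
4.6333 [ 0.62451547 -0.34343985  0.27190463] psi 2.1718459492631745 -1.1790074743269958 [ 0.00768589 -0.287257    1.38100283] [-0.03745535 -0.07425326 -0.0124439 ] 0.1319430479209589
```

Emit:
arm_command(motion=[0, 0, 0, 0, 0, 0.08, 0, 0, 0, 0, 0, 0.08, 0, 0, 0, 0, 0, 0.08, 0, 0, 0, 0, 0, 0.08, 0, 0, 0, 0, 0, 0.08, 0, 0, 0, 0, 0, 0.08])

```text
time_s: 5.13
position: [0.625, -0.3434, 0.2719]
ee_rot: [0.001, 0.664, 0.747, 0.0]
contact_force: [2.2, -1.7, -1.6]
gripper_width: 0.132
```

```bash
python3 st.py
```

```text
5.1333 [ 0.62502877 -0.34335231  0.27193807] psi 1.688139191796249 -0.6952479423140828 [ 2.23908543 -1.6736079  -1.63479614] [-0.24073538 -0.55337173  0.07015229] 0.13181716002278923
```

Turned 0.48 rad with low forces; continue.

Emit:
arm_command(motion=[0, 0, 0, 0, 0, 0.1, 0, 0, 0, 0, 0, 0.1, 0, 0, 0, 0, 0, 0.1, 0, 0, 0, 0, 0, 0.1, 0, 0, 0, 0, 0, 0.1, 0, 0, 0, 0, 0, 0.1, 0, 0, 0, 0, 0, 0.1, 0, 0, 0, 0, 0, 0.08])

```text
time_s: 5.8
position: [0.6257, -0.3441, 0.272]
ee_rot: [0.003, 0.899, 0.438, 0.002]
contact_force: [7.8, -5.9, -5.1]
gripper_width: 0.134
```

Emit:
arm_command(motion=[0, 0, 0, 0, 0, 0.05, 0, 0, 0, 0, 0, 0, 0, 0, 0, 0, 0, 0, 0, 0, 0, 0, 0, 0])

```text
time_s: 6.13
position: [0.6257, -0.3442, 0.272]
ee_rot: [0.003, 0.908, 0.418, 0.002]
contact_force: [7.8, -5.6, -5.2]
gripper_width: 0.136
```

```bash
python3 st.py
```

```text
6.1333 [ 0.62574703 -0.34419776  0.27198582] psi 0.862479914715061 0.1303177932769824 [ 7.81234989 -5.58260832 -5.20259913] [-0.92298921 -1.37197467  0.28449657] 0.13579463439978165
```

Emit:
arm_command(motion=[0, 0, 0, 0, 0, 0, 0, 0, 0, 0, 0, 0, 0, 0, 0, 0, 0, 0, 0, 0, 0, 0, 0, 0], jaw=0.5)

```text
time_s: 6.47
position: [0.6244, -0.3432, 0.2719]
ee_rot: [-0.0, 0.909, 0.418, -0.0]
contact_force: [-0.9, 0.2, 1.3]
gripper_width: 0.246
```

Emit:
arm_command(motion=[0, 0, -10, 0, 0, 0, 0, 0, -20, 0, 0, 0, 0, 0, -25, 0, 0, 0, 0, 0, -25, 0, 0, 0, 0, 0, 0, 0, 0, 0], jaw=-0.2)

```text
time_s: 6.88
position: [0.6256, -0.344, 0.3597]
ee_rot: [0.005, 0.909, 0.418, 0.003]
contact_force: [1.0, -0.8, 1.3]
gripper_width: 0.541
```

```bash
python3 pic.py 3
```

```text
6.9833 [ 0.62474717 -0.3434699   0.35421434] psi 0.8618221919391121 [-5.77925933e-01  2.90437503e-01  1.54342486e+00  2.31634548e-05
  1.30396995e+00  1.31042137e-01] [-0.27338574 -0.57700483 -0.15386971] [-0.07711199 -0.07713835 -0.02599881] 0.5834242411392212
```

View pics/side3.png

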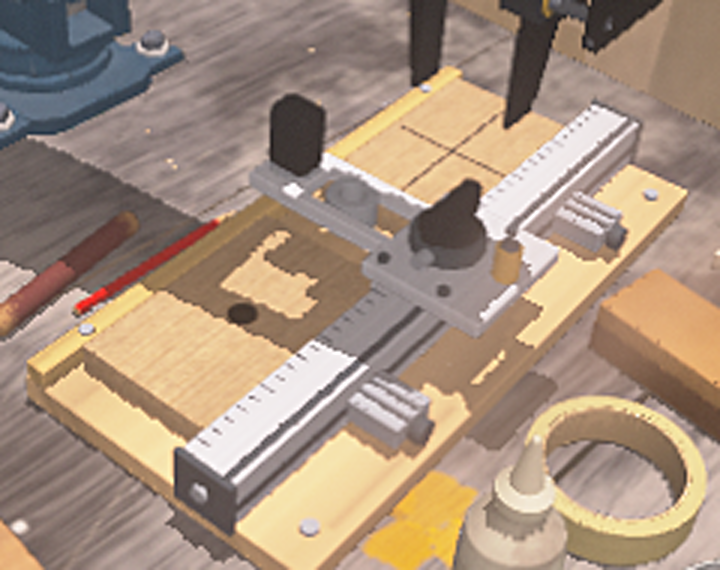

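Emit:
arm_command(motion=[0, 0, 0, 0, 0, -0.12, 0, 0, 0, 0, 0, -0.12, 0, 0, 0, 0, 0, -0.12, 0, 0, 0, 0, 0, -0.12, 0, 0, 0, 0, 0, -0.12, 0, 0, 0, 0, 0, -0.12, 0, 0, 0, 0, 0, -0.12, 0, 0, 0, 0, 0, -0.12])

```text
time_s: 7.65
position: [0.6241, -0.3431, 0.3494]
ee_rot: [-0.002, 0.611, 0.792, -0.0]
contact_force: [0.5, -0.0, -0.6]
gripper_width: 0.605
```

Emit:
arm_command(motion=[0, 0, 0, 0, 0, -0.12, 0, 0, 0, 0, 0, -0.12, 0, 0, 0, 0, 0, -0.12, 0, 0, 0, 0, 0, -0.12, 0, 0, 0, 0, 0, -0.12, 0, 0, 0, 0, 0, -0.02])

```text
time_s: 8.15
position: [0.6241, -0.3431, 0.3495]
ee_rot: [-0.002, 0.342, 0.94, 0.0]
contact_force: [-1.5, 0.9, -0.4]
gripper_width: 0.602
```

Emit:
arm_command(motion=[20, 0, 0, 0, 0, 0, 25, 0, 0, 0, 0, 0, 25, 0, 0, 0, 0, 0, 25, 0, 0, 0, 0, 0, 19, 0, 0, 0, 0, 0, 0, 0, 20, 0, 0, 0, 0, 0, 15, 0, 0, 0, 0, 0, 0, 0, 0, 0])

```text
time_s: 8.82
position: [0.5357, -0.2688, 0.3121]
ee_rot: [-0.004, 0.344, 0.939, 0.001]
contact_force: [0.5, 0.5, -0.2]
gripper_width: 0.6
```

```bash
python3 pic.py 4
```

```text
8.9167 [ 0.53693704 -0.26969618  0.31548152] psi 2.4404875202810996 [-5.54797596e-01  8.89301945e-02  1.84294683e+00 -6.87934032e-06
  1.21261399e+00 -1.42448637e+00] [ 0.05951209 -0.08540322  1.02309276] [ 0.03898229 -0.18911518 -0.03967778] 0.5987046527247937
```

View pics/side4.png

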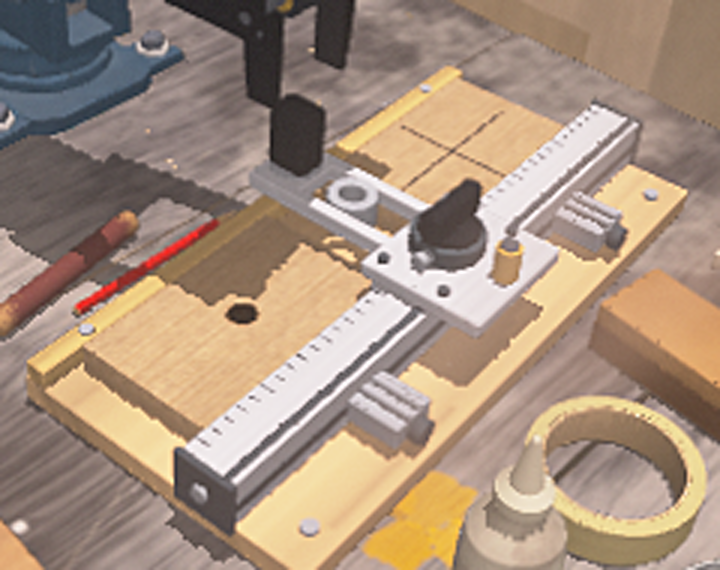

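Emit:
arm_command(motion=[-1, 0, 12, 0, 0, 0, 0, 0, 14, 0, 0, 0, 0, 0, 14, 0, 0, 0, 0, 0, 11, 0, 0, 0, 0, 0, 0, 0, 0, 0])

```text
time_s: 9.33
position: [0.5369, -0.2699, 0.2614]
ee_rot: [-0.003, 0.343, 0.939, 0.001]
contact_force: [0.1, -1.0, 0.3]
gripper_width: 0.595
```

Emit:
arm_command(motion=[0, 0, 0, 0, 0, 0, 0, 0, 0, 0, 0, 0, 0, 0, 0, 0, 0, 0, 0, 0, 0, 0, 0, 0, 0, 0, 0, 0, 0, 0, 0, 0, 0, 0, 0, 0, 0, 0, 0, 0, 0, 0, 0, 0, 0, 0, 0, 0], jaw=1, newtons=25)

```text
time_s: 10.0
position: [0.5383, -0.2708, 0.2666]
ee_rot: [0.001, 0.343, 0.939, -0.0]
contact_force: [-0.8, -1.2, 3.2]
gripper_width: 0.252
```

```bash
python3 pic.py 5
```

```text
10.1 [ 0.53830263 -0.27081784  0.26657206] psi 2.4420418203144614 [-5.55132456e-01  1.44134167e-01  1.87182383e+00 -3.66485449e-04
  1.12435006e+00 -1.42621993e+00] [-0.55595637 -0.44794756  3.14129005] [-0.12655555  0.08431108  0.13923231] 0.2506966357107154
```

View pics/side5.png

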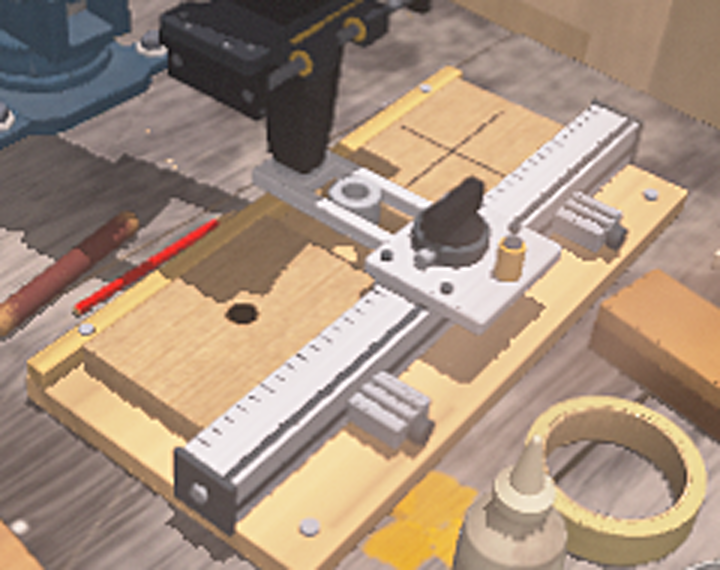

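Emit:
arm_command(motion=[0, 8, 0, 0, 0, 0, 0, 12, 0, 0, 0, 0, 0, 12, 0, 0, 0, 0, 0, 12, 0, 0, 0, 0, 0, 12, 0, 0, 0, 0, 0, 12, 0, 0, 0, 0, 0, 12, 0, 0, 0, 0, 0, 12, 0, 0, 0, 0])

```text
time_s: 10.77
position: [0.5981, -0.1995, 0.2666]
ee_rot: [0.0, 0.343, 0.939, -0.0]
contact_force: [-2.2, -1.1, 5.9]
gripper_width: 0.249
```

Emit:
arm_command(motion=[0, 4, 0, 0, 0, 0, 0, 0, 0, 0, 0, 0, 0, 0, 0, 0, 0, 0])

```text
time_s: 11.02
position: [0.6006, -0.1965, 0.2666]
ee_rot: [0.001, 0.342, 0.94, 0.0]
contact_force: [0.4, 0.5, 5.9]
gripper_width: 0.253
```

```bash
python3 pic.py 6
```

```text
11.1167 [ 0.60042893 -0.19675146  0.26658053] psi 2.4422896722530254 [-4.01680108e-01  2.04122255e-01  1.80305607e+00  6.03052894e-04
  1.13311567e+00 -1.27342870e+00] [0.01742497 1.15753759 5.91091266] [-0.10509659  0.01579893  0.08968017] 0.2529148435572067
```

View pics/side6.png

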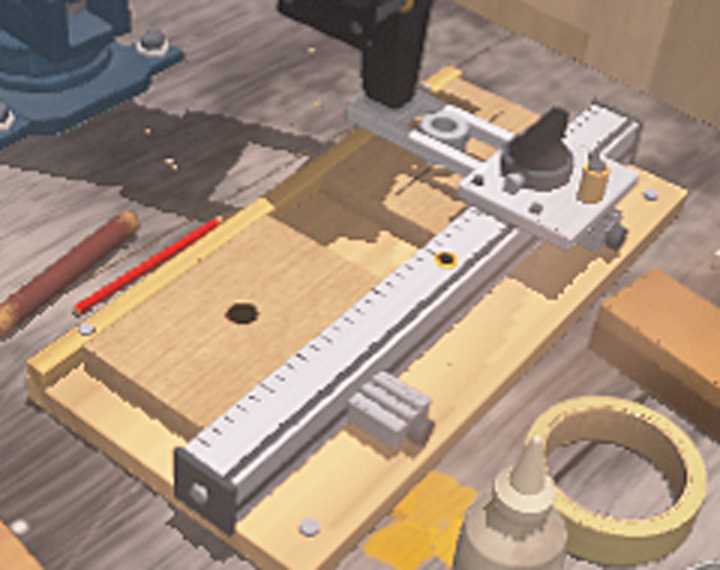

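```bash
cat > d.py <<'E'
from h import *
import sys
u,v=float(sys.argv[1]),float(sys.argv[2])
S=lambda u,v:(170+(u+.5)/3-.5,140+(v+.5)/3-.5)
c=onz('side',*S(453,152),.036); b=onz('side',*S(u,v),.067); yaw=-.70
d=(c-b)[:2]; print('along',d@[-np.sin(yaw),np.cos(yaw)],'across',d@[np.cos(yaw),np.sin(yaw)])
p=proj('side',np.array([c[0],c[1],.067])); print('expected px',(p-[170,140]+.5)*3-.5)
E
python3 d.py 444 126; python3 d.py 355 190
```

```text
along 0.017684378782193286 across -0.0005157384799273365
expected px [458.27147031 114.57016116]
along 0.11263945189296716 across 0.0008942901311902246
expected px [458.27147031 114.57016116]
```

Emit:
arm_command(motion=[0, 3, 0, 0, 0, 0, 0, 3, 0, 0, 0, 0, 0, 1, 0, 0, 0, 0, 0, 0, 0, 0, 0, 0])

```text
time_s: 11.45
position: [0.6045, -0.1921, 0.2666]
ee_rot: [0.0, 0.343, 0.939, -0.0]
contact_force: [-2.9, -1.8, 6.8]
gripper_width: 0.249
```

Emit:
arm_command(motion=[0, 1.5, 0, 0, 0, 0, 0, 1.5, 0, 0, 0, 0, 0, 0, 0, 0, 0, 0])

```text
time_s: 11.7
position: [0.6063, -0.1899, 0.2666]
ee_rot: [0.0, 0.343, 0.939, -0.0]
contact_force: [-3.1, -0.5, 7.5]
gripper_width: 0.254
```

Emit:
arm_command(motion=[0, 1, 0, 0, 0, 0, 0, 1, 0, 0, 0, 0, 0, 0, 0, 0, 0, 0])

```text
time_s: 11.95
position: [0.6078, -0.188, 0.2666]
ee_rot: [0.0, 0.343, 0.939, 0.0]
contact_force: [-1.2, 0.5, 5.2]
gripper_width: 0.251
```

Emit:
arm_command(motion=[0, 1, 0, 0, 0, 0, 0, 1, 0, 0, 0, 0, 0, 0, 0, 0, 0, 0])

```text
time_s: 12.2
position: [0.6095, -0.1859, 0.2666]
ee_rot: [0.001, 0.343, 0.939, 0.001]
contact_force: [2.1, 2.8, 4.5]
gripper_width: 0.253
```

Emit:
arm_command(motion=[0, 1, 0, 0, 0, 0, 0, 0, 0, 0, 0, 0, 0, 0, 0, 0, 0, 0])

```text
time_s: 12.45
position: [0.6102, -0.185, 0.2666]
ee_rot: [0.001, 0.343, 0.939, 0.001]
contact_force: [2.3, 3.1, 5.5]
gripper_width: 0.254
```

Emit:
arm_command(motion=[0, 1, 0, 0, 0, 0, 0, 0, 0, 0, 0, 0, 0, 0, 0, 0, 0, 0])

```text
time_s: 12.7
position: [0.6105, -0.1847, 0.2666]
ee_rot: [0.001, 0.343, 0.939, 0.0]
contact_force: [-0.4, 1.3, 6.4]
gripper_width: 0.248
```

Emit:
arm_command(motion=[0, 1, 0, 0, 0, 0, 0, 0, 0, 0, 0, 0, 0, 0, 0, 0, 0, 0])

```text
time_s: 12.95
position: [0.6109, -0.1844, 0.2666]
ee_rot: [0.0, 0.343, 0.939, -0.0]
contact_force: [-2.7, -0.0, 7.3]
gripper_width: 0.249
```

```bash
python3 pic.py 7
```

```text
13.05 [ 0.61086102 -0.18442373  0.2665758 ] psi 2.441835271892271 [-3.77220452e-01  2.17009475e-01  1.78791273e+00 -5.84188962e-04
  1.13624879e+00 -1.24801357e+00] [-3.06424777 -0.29989937  6.86060235] [-0.13746748  0.09184383  0.10705316] 0.25006963732121457
```

View pics/side7.png

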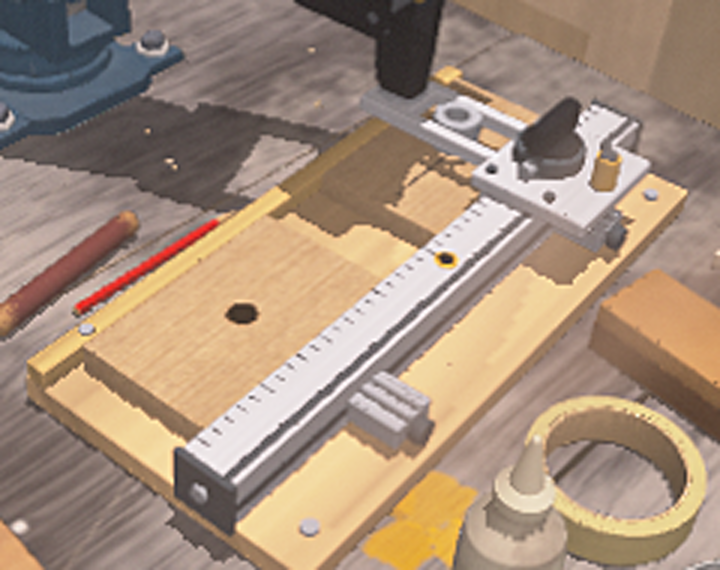

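Emit:
arm_command(motion=[0, -0.8, 0, 0, 0, 0, 0, 0, 0, 0, 0, 0, 0, 0, 0, 0, 0, 0, 0, 0, 0, 0, 0, 0, 0, 0, 0, 0, 0, 0], newtons=30)

```text
time_s: 13.47
position: [0.6106, -0.1847, 0.2666]
ee_rot: [0.001, 0.343, 0.939, 0.0]
contact_force: [-0.3, 1.1, 6.5]
gripper_width: 0.249
```

```bash
python3 pic.py 8; python3 d.py 458 115
```

```text
13.5667 [ 0.61058961 -0.18466602  0.26658635] psi 2.4420132069683924 [-3.77852684e-01  2.16484348e-01  1.78851322e+00  2.43954498e-04
  1.13561017e+00 -1.24917230e+00] [-0.74990355  0.47998676  5.94837102] [-0.08460277  0.00566049  0.10680468] 0.25038849650930883
along 0.000550836410623883 across -0.00015040327509256834
expected px [458.27147031 114.57016116]
```

View pics/side8.png

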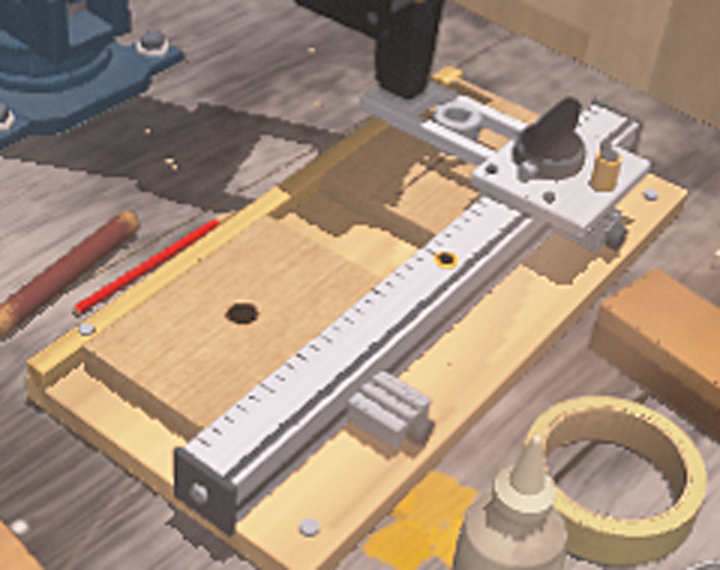

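View pics/top8.png

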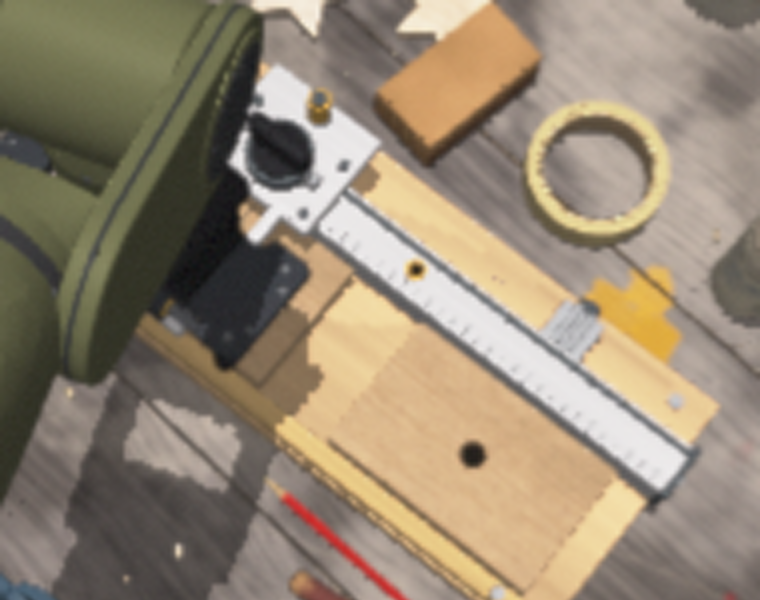

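The bush, at side-crop pixel (458,115), is where the cross predicts it to be at (458,115). The knob bar lies along the rail, and the dowel and pencil have not moved. Force along the rail is close to zero, so I am handing in.

```bash
python3 -c "
from workcell import arm
print(arm.sign_off())"
```

```text
the job is handed in; nothing more can be done
None
```

The guide is unlocked, sitting in the undrilled board's notch, and still held by the gripper. I handed the job in at about 13.6 s of the 51 s allowed; no verdict is reported.

- **Knob:** I pinched the lock knob's bar and turned it about 1.31 rad clockwise, until the torque rose as if at the stop. The pictures show the bar lying along the rail.
- **Slide:** I then gripped the guide block and slid it about 113 mm. The rail force first resisted, then pulled the guide in (up to about +4 N), then reversed (−2 N) just past the notch. I backed off 0.8 mm, and the force along the rail is now near zero.
- **Last checks:**
  - The side camera puts the bush about 0.6 mm from the cross along the rail and 0.2 mm across it. The calibration is only good to about 2 mm. The top view could not confirm this because the arm hid the bush.
  - The jaw opening of about 24 mm matches the block, with the grip set to 30 N.
  - In the pictures the dowel and pencil look unmoved.
- **Disagreements:**
  - While turning the knob there was a side force of about 10 N, so my estimate of the knob's axis was 1–2 mm off.
  - The tool stood about 4 mm higher than commanded at the guide, with a steady upward force of about 6 N.

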